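# Clear the tea-light press and hold its sprung rod at the length mark

### The job

Move the two finished tea lights from the catch tray of the tea-light press into the grey tote, lying flat with the wick up. Then pull the press's sprung rod out until its pointer lines up with the upright blade of the length mark on the rail, and keep holding it there so that I can load fresh cups: the program finishes while still gripping the rod, not letting it spring back. Leave the length mark and the other things on the table where they are.

Things in the scene. Friction and masses are not known exactly. Their poses are not given: they have to be found in the camera images.
- press: Fixed tea-light press: white housing 75 (x) x 244 (y) x 95 mm high (up to 103 on top), tray, sprung rod and rail in front. Origin: on the table under the middle of the front face; x points back into the housing (tray, rod, rail at negative x), y and z as a right-handed frame, z up; +y is the rod's side, -y the tray's. The rod runs along x at y = +55 mm, 52 mm above the table.
- tray (a point): Centre of the catch tray's floor, 3 mm above the table: an open aluminium tray fixed to the press, 150 (press x) x 110 (press y) mm outside, walls 3 mm thick and 18 mm high, its centre at (-76, -60) mm in the press's frame.
- tealight_a: Tea light (candle in a metal cup), round, 38 mm diameter, 15 mm high, about 20 g, lying wick up in the catch tray. Origin: centre of its underside; z axis up through the wick.
- tealight_b: The second tea light, the same as tealight_a.
- tote: Open plain grey plastic tote, loose, 0.6 kg, 180 (x) x 150 (y) x 45 mm high, walls and floor 4 mm thick, with small lugs on its two short sides. Origin: centre of its underside; z up. A fixed wire bowl heaped with fruit stands between press and tote, far back; travel in front of it.
- plunger (a joint): How far the sprung rod is pulled out of its tube, m: 0 at rest (where the spring returns it), at most 0.105, growing toward the press's -x. The spring pulls it back with about 3 N at rest and 80 N/m more as it comes out (about 9 N at 0.08 m).
- rod_grip (a point): Centre of the black grip at the rod's outer end: upright block 30 mm long (press x), 18 mm wide (press y), 44 mm tall, 33 to 77 mm above the table, with a 6 mm thick, 26 mm wide lip at its outer (-x) end. It travels with the rod. Beside it are only the low rail (55 mm to its +y side, at most 40 mm high with the mark), the tray and the pointer.
- pointer (a point): Tip of the thin steel pointer bar, which sticks out sideways from the grip's lower outer end: 47 mm from the rod's axis toward the press's +y, 31 mm above the table and 18 mm farther out (-x) than the grip's centre. It travels with the rod.
- mark (a point): The length mark: inner side of a 3 mm thick upright steel blade, 31 mm above the table, on a saddle on the scale rail (aluminium, 14 mm wide, 20 mm high, along x at y = +110 mm in the press's frame). The pointer is at the mark when both have the same x in the press's frame. It stands 45 to 80 mm out from the pointer's rest position, different each time.
- length_mark (a joint): Position of the length mark along the rail, m: equals the value that joint plunger has when the pointer lines up with the mark. The saddle stays put unless it is pushed.
- timer: Bystander: round kitchen timer, 66 x 66 x 48 mm. Origin: centre of its underside.
- spice_jar: Bystander: spice jar with a black cap, 41 x 41 x 105 mm, standing. Origin: centre of its underside.

How it is judged:
On the way, in this order (a step that is already met when the one before it is completed fails the run):
1. both tea lights lie in the tote and are let go (x of tealight_a in the frame of tote between -0.086 and 0.086 m and y of tealight_a in the frame of tote between -0.071 and 0.071 m and z of tealight_a in the frame of tote between 0 and 0.016 m and angle between each of tealight_a, tealight_b's own z axis and vertical below 0.25 rad and x of tealight_b in the frame of tote between -0.086 and 0.086 m and y of tealight_b in the frame of tote between -0.071 and 0.071 m and z of tealight_b in the frame of tote between 0 and 0.016 m and contact force between the fingers and tealight_a below 0.1 N and contact force between the fingers and tealight_b below 0.1 N), for 0.2 s.
2. the rod is pulled out with its pointer at the length mark and gripped (x of pointer in the frame of mark between -0.005 and 0.005 m and velocity of joint plunger between -0.01 and 0.01 m/s and contact force between the fingers and plunger above 2 N), for 0.5 s.
At the end, for the whole second after the job is handed in: Both tea lights lie flat in the tote (wick up within 0.25 rad, underside within 12 mm of the tote's inner floor, centre inside its walls) at rest; the rod's pointer is within 5 mm of the length mark along the rail and still, and the fingers grip the rod with more than 2 N (all of step 2 and x of tealight_a in the frame of tote between -0.086 and 0.086 m and y of tealight_a in the frame of tote between -0.071 and 0.071 m and z of tealight_a in the frame of tote between 0 and 0.016 m and angle between each of tealight_a, tealight_b's own z axis and vertical below 0.25 rad and x of tealight_b in the frame of tote between -0.086 and 0.086 m and y of tealight_b in the frame of tote between -0.071 and 0.071 m and z of tealight_b in the frame of tote between 0 and 0.016 m and linear speed of each of tealight_a, tealight_b below 0.05 m/s); the arm keeps its last pose, push and grip.
It fails at once if the length mark was shifted along its rail by more than 4 mm (distance of mark from where it was at the start of the episode above 0.004 m).
It fails at once if a bystander (timer, spice jar) was moved by more than 30 mm (distance of any of timer, spice_jar from where it was at the start of the episode above 0.03 m).
It also fails if it takes over 72 s, if anything falls off the work surface, if the arm or the gripper's body presses on something with over 40 N, if the wrist force passes 120 N, or if a joint passes its speed limit or range.

### The arm

A 7-joint arm with a two-finger parallel gripper is mounted at the origin on the work surface; the furniture and walls round the work are solid. World frame = base frame: x ahead of the robot, y to its left, z up, the work surface at z = 0. Lengths are in m, angles in rad, forces in N, time in s.
With the tool pointing down it reaches from about 0.35 to 0.9 m from the base axis. Payload 7.2 kg.
Tool frame: the origin (TCP) lies midway between the tips of the shut fingers; the grasp point (between the pads) lies 19 mm behind it; z points along the fingers, y is the line along which they close (so a half turn about z gives the same grasp; the last joint's range is limited). The gripper opens to 88 mm and grips with 3 to 60 N. Pads are 20 mm wide; open, the fingers measure 115 mm over their backs; the gripper's body (75 mm by 178 mm) begins 61 mm behind the grasp point.
Start: joints at [1.282, 0.411, -0.013, 1.596, 0.006, 1.134, -0.082], TCP at [0.137, -0.61, 0.223] pointing down, gripper open.
Joint ranges: [-2.95, 2.95], [-0.29, 1.99], [-1.47, 1.44], [0.14, 2.54], [-1.03, 4.17], [0.13, 1.85], [-2.86, 2.86]. Speed limits (rad/s): [2.39, 2.39, 3.01, 3.01, 3.14, 3.14, 3.14].

### API

Orientations are given as a rotation vector (axis times angle).
In Python, from workcell import env gives the robot as it stands.
- The arm moves only by the shell command python3 inch.py 'ROWS' [OPENING] [FORCE]. ROWS is rows parted by semicolons, their numbers by spaces, 1 to 5 of them, each of 6 numbers: dx, dy, dz in m, then a rotation vector rx, ry, rz in rad; each row is the pose to reach, as a shift and turn from the pose commanded when the command began, along the tool's axes at that moment; what a row does not reach only later rows make up. A row lasts 1/8 s, in which the tool goes at most 0.0625 m and 0.188 rad, less where a joint would pass 70% of its speed; a pose out of reach is approached as far as the arm can. OPENING is the finger opening in m, set as the command begins (- or left out keeps the last). The fingers move at their own pace and stop on an object; FORCE is the grip in N (left out, the last holds). Time passes only in rows, so rows that do not move let the fingers close. It prints the time, the measured TCP pose, the force, the opening and the grip force at its end.
- env.observe(): the state, without advancing time (a new reading comes with each control period).
- env.snapshot(name): name is "scene" or "top" or "wrist"; returns a dict with "image" (384x512x3 uint8, red, green, blue), "mtx" (3x3 intrinsics, pixels), "R" (3x3) and "t" (3): a world point X has camera coordinates R X + t. Camera axes: x right, y down, z forward; pixel columns grow to the right and rows downward; lengths in m; the calibration is good to about 2 mm. A picture is of the moment at which its call begins. There is no depth.
- env.sign_off(): hands the job in; it is judged then, once.
The state is a dict: "t": time; "joint_positions": joint angles; "qvel": joint speeds; "tau": joint torques, N m; "ee_pos": TCP position; "orientation": TCP orientation; "contact_force": force on the tool from outside, world axes, zero at the start; "wrist_torque": the same for the moment, N m; "finger_gap": finger opening in m; "grasp_force": force on a finger pad.
Only numpy, scipy, OpenCV 4.12 (cv2) and the standard library are available. Lean on these libraries where they do the work, as an engineer would, in place of code of your own. Each camera call takes 0.05 s, during which the arm holds its last target. There are 200 camera calls.

## Working session

There is one attempt and no reset: what is moved stays moved. The work goes in short steps, Python scripts to look and compute and a shell command to move; the robot and the scene stay as the last step left them, time stands still between calls to the robot, and variables do not carry over. Pictures are saved under pics/ and viewed, at most 10 in all, crops included, and the job is handed in when it is done.

```bash
ls; mkdir -p pics
python3 - <<'E'
from workcell import env
import cv2,pickle
print(env.observe())
for n in ("top","scene"):
    s=env.snapshot(n); cv2.imwrite(f"pics/{n}0.png",cv2.resize(s["image"][:,:,::-1],(800,600))); pickle.dump(s,open(f"{n}0.pkl","wb")); print(s["mtx"],s["R"],s["t"])
E
```

```text
inch.py
pics
workcell.py
{'t': 0.0, 'joint_positions': array([ 1.28180045,  0.41190542, -0.01273793,  1.59704074,  0.00562065,
        1.13427575, -0.08219409]), 'qvel': array([-8.33332623e-04, -2.94543210e-04,  1.80895553e-05,  1.04095066e-03,
        8.60562055e-04,  1.66382035e-03,  1.00661944e-03]), 'tau': array([-4.18055361e-04, -5.87953770e+01,  6.41804952e-01, -2.91069746e+01,
       -5.38412563e-02,  1.82315282e-02,  1.19223841e-04]), 'ee_pos': array([ 0.13673705, -0.60934657,  0.22180685]), 'orientation': array([-3.12090048e+00, -3.46047118e-01,  4.63805004e-04]), 'contact_force': array([ 0.90878579, -0.41890091,  1.01837471]), 'wrist_torque': array([ 0.03212044, -0.0006275 ,  0.05229545]), 'grasp_force': 0.0, 'finger_gap': 0.08761883367696735}
[[350.52298197   0.         257.88830846]
 [  0.         350.52298197 190.65901464]
 [  0.           0.           1.        ]] [[-0.07593951 -0.99710188  0.00458558]
 [-0.96806596  0.07262464 -0.23994576]
 [ 0.23891734 -0.02266051 -0.97077547]] [-0.0565916   0.50256036  0.9886123 ]
[[440.48119478   0.         254.3483765 ]
 [  0.         440.48119478 191.83959606]
 [  0.           0.           1.        ]] [[-0.9020862  -0.43126291 -0.01589942]
 [-0.20791196  0.46659027 -0.85968956]
 [ 0.37817074 -0.77220841 -0.51056936]] [0.40534342 0.22506744 1.29102025]
```

View pics/top0.png

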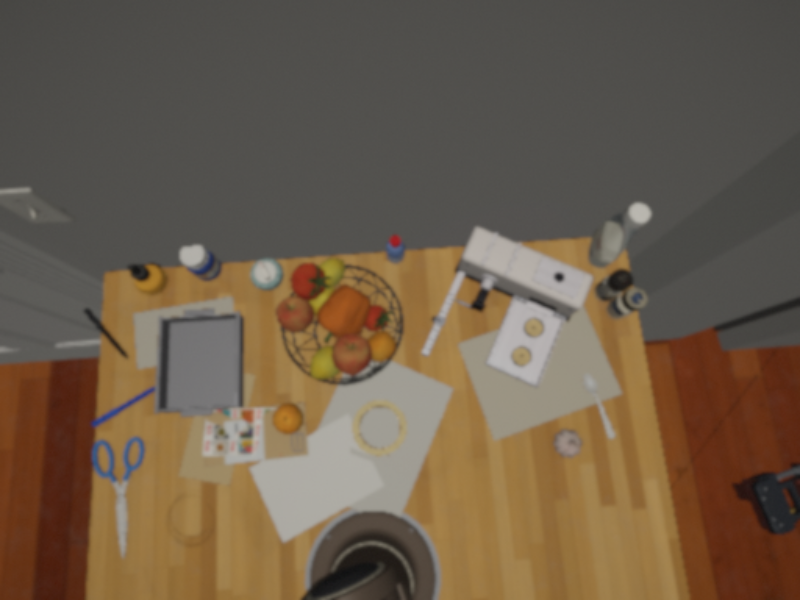

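View pics/scene0.png

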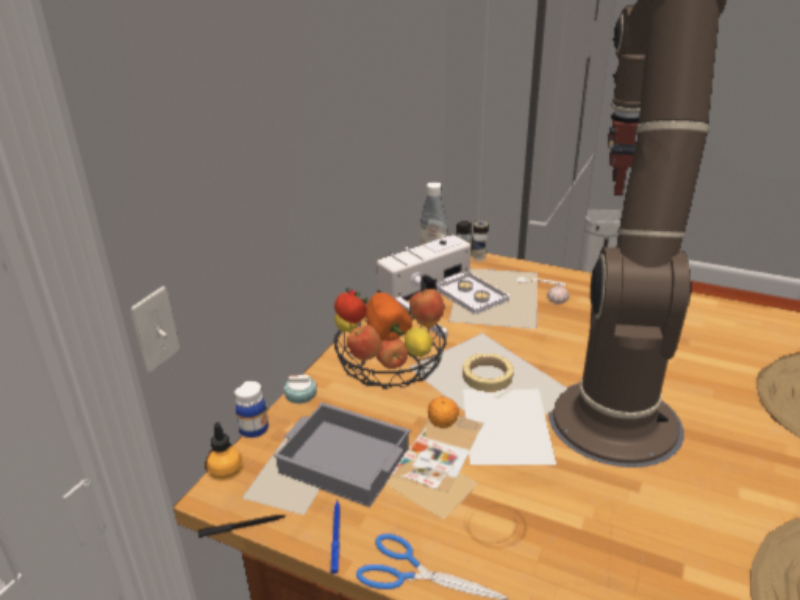

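The top view shows the press at the right rear: rail at (440,315), grip at (482,295), tea lights at (534,326) and (521,356). The tote is at the left (200,363). The fruit bowl is between them at (342,323). The scene view agrees, and the path in front of the bowl is clear.

```bash
cat > h.py <<'E'
import numpy as np, pickle, cv2
from scipy.spatial.transform import Rotation as Ro
def ray(s,u,v,z):
    """pixel (native) -> world point on plane z"""
    d=s["R"].T@np.linalg.inv(s["mtx"])@[u,v,1]; c=-s["R"].T@s["t"]
    return c+d*(z-c[2])/d[2]
def proj(s,X):
    p=s["mtx"]@(s["R"]@np.asarray(X,float)+s["t"]); return p[:2]/p[2]
def tool(st,X,base=None):
    return Ro.from_rotvec(st["orientation"]).inv().apply(np.asarray(X)-st["ee_pos"])
E
python3 - <<'E'
from h import *
s=pickle.load(open("top0.pkl","rb"));k=.64
for n,u,v,z in [("teaA",534,326,.018),("teaB",521,356,.018),("tray1",514,298,.018),("tray2",566,314,.018),("tray3",537,385,.018),("tray4",487,363,.018),
 ("grip",484,289,.077),("railend",427,353,.02),("railtop",461,274,.02),("tote1",160,318,.045),("tote2",242,315,.045),("tote3",242,410,.045),("tote4",157,411,.045),("housL",477,228,.1),("housR",592,272,.1),("bowlfront",345,382,.06),("jar1",623,278,.105),("timer?",567,442,.03),("timer2",266,272,.04)]:
    print(n,ray(s,u*k,v*k,z).round(3))
E
```

```text
teaA [ 0.431 -0.349  0.018]
teaB [ 0.374 -0.316  0.018]
tray1 [ 0.491 -0.317  0.018]
tray2 [ 0.45  -0.416  0.018]
tray3 [ 0.316 -0.34   0.018]
tray4 [ 0.365 -0.248  0.018]
grip [ 0.499 -0.249  0.077]
railend [ 0.393 -0.134  0.02 ]
railtop [ 0.548 -0.216  0.02 ]
tote1 [0.496 0.375 0.045]
tote2 [0.49  0.218 0.045]
tote3 [0.31  0.219 0.045]
tote4 [0.32  0.375 0.045]
housL [ 0.614 -0.245  0.1  ]
housR [ 0.511 -0.45   0.1  ]
bowlfront [0.346 0.025 0.06 ]
jar1 [ 0.494 -0.503  0.105]
timer? [ 0.207 -0.378  0.03 ]
timer2 [0.575 0.171 0.04 ]
```

Run:
```python
from workcell import env
from h import *
s=env.snapshot("wrist"); o=env.observe()
R=Ro.from_rotvec(o["orientation"])
c=-s["R"].T@s["t"]; print("cam in tool",R.inv().apply(c-o["ee_pos"]),"axes in tool (rows)\n",R.inv().apply(s["R"]), s["mtx"][0,0]); print(R.as_matrix().round(3))
```

```text
cam in tool [ 0.07540501 -0.00088591 -0.1610409 ] axes in tool (rows)
 [[ 6.95133610e-04  9.99998828e-01  1.36417836e-03]
 [-9.62346721e-01  1.03977573e-03 -2.71822934e-01]
 [-2.71824034e-01 -1.12385932e-03  9.62346316e-01]] 295.87379427205167
[[ 0.976  0.219 -0.   ]
 [ 0.219 -0.976  0.001]
 [-0.    -0.001 -1.   ]]
```

```bash
python3 inch.py '0.045 -0.038 -0.005 0 0 0.14; 0.09 -0.076 -0.01 0 0 0.28; 0.135 -0.114 -0.015 0 0 0.42; 0.18 -0.152 -0.02 0 0 0.56; 0.225 -0.19 -0.03 0 0 0.686' 0.06 15
python3 - <<'E'
from workcell import env
from h import *
o=env.observe(); print(tool(o,[.397,-.27,.25]),o["orientation"],Ro.from_rotvec(o["orientation"]).as_matrix().round(3))
E
```

```text
t: 0.78
ee_pos: [0.3155, -0.3732, 0.2525]
orientation: [-3.055, 0.731, 0.001]
contact_force: [0.2, -0.2, -0.1]
finger_gap: 0.0602
grasp_force: 0.0
[ 0.02596609 -0.12892678  0.00253697] [-3.05512350e+00  7.30630568e-01  8.50200273e-04] [[ 0.892 -0.452 -0.   ]
 [-0.452 -0.892  0.   ]
 [-0.001 -0.    -1.   ]]
```

```bash
python3 inch.py '0.01 -0.05 0 0 0 0; 0.02 -0.1 0 0 0 0; 0.026 -0.129 0 0 0 0; 0.026 -0.129 0 0 0 0; 0.026 -0.129 0 0 0 0'
python3 - <<'E'
from workcell import env
from h import *
s=env.snapshot("wrist"); s["o"]=env.observe(); pickle.dump(s,open("w1.pkl","wb"))
cv2.imwrite("pics/w1.png",cv2.resize(s["image"][:,:,::-1],(800,600),interpolation=cv2.INTER_CUBIC))
E
```

```text
t: 1.4
ee_pos: [0.3952, -0.2723, 0.2525]
orientation: [3.056, -0.725, -0.001]
contact_force: [-0.7, -1.0, 0.1]
finger_gap: 0.0601
grasp_force: 0.0
```

View pics/w1.png

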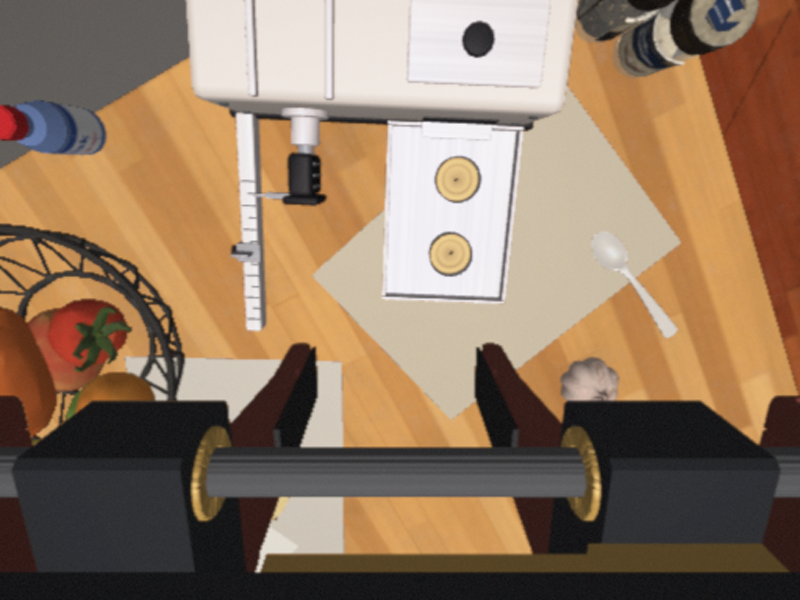

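The wrist view shows tea lights at (457,178) and (451,253), the tray's corners, the grip at (304,175), the pointer tip near (257,196) and the mark saddle near (245,250).

Run:
```python
from h import *
s=pickle.load(open("w1.pkl","rb"));k=.64;o=s["o"]
P={}
for n,u,v,z in [("teaA",457,178,.018),("teaB",451,253,.018),("t1",389,122,.018),("t2",522,127,.018),("t3",503,300,.018),("t4",382,297,.018),("grip",304,172,.077),("ptip",256,196,.031),("bladetop",245,251,.04),("railend",255,328,.02),("railtop",246,114,.02)]:
    P[n]=ray(s,u*k,v*k,z); print(n,P[n].round(4))
A=(P["t1"]+P["t2"]-P["t3"]-P["t4"]); r=P["railtop"]-P["railend"]
for a in (A,r): print(np.degrees(np.arctan2(a[1],a[0])))
th=np.arctan2(r[1],r[0])
print([np.linalg.norm(P[a]-P[b]).round(4) for a,b in (("t1","t2"),("t2","t3"),("t3","t4"),("t4","t1"))])
c=np.mean([P[f"t{i}"] for i in (1,2,3,4)],0); th=np.arctan2(A[1],A[0])
x=np.array([np.cos(th),np.sin(th),0]);y=np.array([-x[1],x[0],0]); O=c+.076*x+.060*y; print("O",O,"th",th)
for n in P: d=P[n]-O; print(n,(d@x).round(4),(d@y).round(4))
print("tool to teaA",tool(o,P["teaA"]),"teaB",tool(o,P["teaB"]), Ro.from_rotvec(o["orientation"]).as_matrix().round(3)[0])
im=s["image"][50:230,110:350,::-1]; cv2.imwrite("pics/c1.png",cv2.resize(im[50:140,20:140],(800,600),interpolation=cv2.INTER_CUBIC))
```

```text
teaA [ 0.4317 -0.3461  0.018 ]
teaB [ 0.3768 -0.3153  0.018 ]
t1 [ 0.4958 -0.3154  0.018 ]
t2 [ 0.4444 -0.4094  0.018 ]
t3 [ 0.3176 -0.3389  0.018 ]
t4 [ 0.3684 -0.2439  0.018 ]
grip [ 0.4883 -0.2455  0.077 ]
ptip [ 0.4929 -0.1934  0.031 ]
bladetop [ 0.4586 -0.165   0.04  ]
railend [ 0.3944 -0.1286  0.02  ]
railtop [ 0.552  -0.2164  0.02  ]
-29.18705671448842
-29.13134278202206
[np.float64(0.1071), np.float64(0.1451), np.float64(0.1078), np.float64(0.1461)]
O [ 0.50216831 -0.3115671   0.018     ] th -0.5094102386341415
teaA -0.0447 -0.0645
teaB -0.1076 -0.0644
t1 -0.0037 -0.0064
t2 -0.0027 -0.1136
t3 -0.1478 -0.1139
t4 -0.1498 -0.0061
grip -0.0443 0.0509
ptip -0.0657 0.0987
bladetop -0.1095 0.1067
railend -0.1833 0.1072
railtop -0.0029 0.1074
tool to teaA [0.06594096 0.04894791 0.2344885 ] teaB [0.00307784 0.04615106 0.23451365] [ 0.893 -0.45  -0.001]
```

View pics/c1.png

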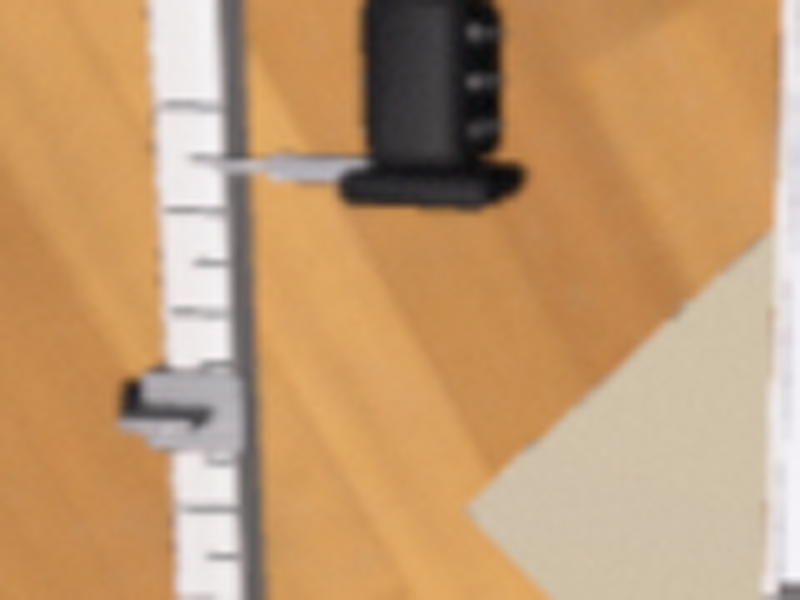

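The crop puts the pointer tip at native (159,124) and the saddle and blade at about (157,162). I'll go to tea light A first, with the fingers closing along press y.

```bash
python3 inch.py '0.03 0.025 0.03 0 0 0.043; 0.064 0.049 0.07 0 0 0.043; 0.064 0.049 0.12 0 0 0.043; 0.064 0.049 0.17 0 0 0.043; 0.064 0.049 0.17 0 0 0.043' 0.052 15
python3 - <<'E'
from workcell import env
from h import *
s=env.snapshot("wrist"); o=env.observe(); print(tool(o,[.4317,-.3461,.018])); R=Ro.from_rotvec(o["orientation"]);print(R.as_matrix()[0])
cv2.imwrite("pics/w2.png",cv2.resize(s["image"][:,:,::-1],(640,480)))
E
```

```text
t: 2.08
ee_pos: [0.4277, -0.3436, 0.0794]
orientation: [-3.038, 0.792, 0.012]
contact_force: [0.3, 0.3, 1.0]
finger_gap: 0.0517
grasp_force: 0.0
[0.00284256 0.00039455 0.06396578]
[ 0.87281999 -0.48803361 -0.00290829]
```

View pics/w2.png

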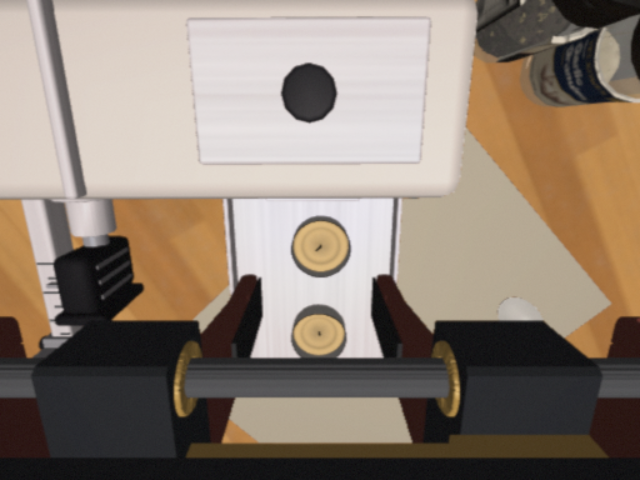

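Tea light A at (320,246) is centred between the fingers (238 and 395). Now I descend and close.

```bash
python3 inch.py '0.001 0 0.04 0 0 0; 0.001 0 0.06 0 0 0; 0.001 0 0.07 0 0 0; 0.001 0 0.07 0 0 0' && python3 inch.py '0 0 0 0 0 0; 0 0 0 0 0 0; 0 0 0 0 0 0; 0 0 0 0 0 0' 0.03 12
```

```text
t: 2.62
ee_pos: [0.4326, -0.3453, 0.0139]
orientation: [3.04, -0.79, 0.002]
contact_force: [0.2, -0.8, -0.8]
finger_gap: 0.0521
grasp_force: 0.0
t: 3.12
ee_pos: [0.4327, -0.3451, 0.0137]
orientation: [3.04, -0.79, 0.003]
contact_force: [-1.4, -0.4, 6.9]
finger_gap: 0.0368
grasp_force: 12.0
```

```bash
python3 inch.py '0 0 -0.05 0 0 0; 0 0 -0.1 0 0 0; -0.03 -0.03 -0.145 0 0 0; -0.065 -0.06 -0.185 0 0 0; -0.1 -0.09 -0.225 0 0 0'
python3 - <<'E'
from workcell import env
from h import *
o=env.observe(); print(tool(o,[.36,0,.27]),tool(o,[.36,.18,.25]),tool(o,[.445,.297,.15]),o["joint_positions"])
E
```

```text
t: 3.75
ee_pos: [0.3878, -0.2158, 0.2391]
orientation: [3.041, -0.79, 0.001]
contact_force: [-0.3, 0.3, 0.6]
finger_gap: 0.0367
grasp_force: 12.0
[-0.12926628 -0.17505199 -0.03096893] [-0.21687397 -0.33230078 -0.01102624] [-0.19961482 -0.47587997  0.08897946] [ 0.5716223   0.09258587 -0.18471037  1.97945703  0.01947017  1.07060721
 -1.70068277]
```

```bash
python3 inch.py '-0.037 -0.05 -0.01 0 0 -0.12; -0.074 -0.1 -0.02 0 0 -0.24; -0.111 -0.15 -0.03 0 0 -0.36; -0.145 -0.2 -0.03 0 0 -0.48; -0.175 -0.25 -0.03 0 0 -0.6'
python3 - <<'E'
from workcell import env
from h import *
o=env.observe(); print(tool(o,[.36,.18,.25]),tool(o,[.445,.297,.15]),o["joint_positions"])
E
```

```text
t: 4.38
ee_pos: [0.3565, 0.0882, 0.2683]
orientation: [3.137, 0.15, 0.003]
contact_force: [1.3, -0.6, -0.1]
finger_gap: 0.0368
grasp_force: 12.0
[ 0.01221735 -0.09105903  0.01820489] [ 0.10783681 -0.19947788  0.11828621] [ 0.23135643 -0.06631962 -0.56264076  2.05987682 -0.03756366  1.13651465
 -1.78951156]
```

```bash
python3 inch.py '0.02 -0.058 0 0 0 0; 0.045 -0.114 0.01 0 0 0; 0.075 -0.165 0.03 0 0 0; 0.108 -0.2 0.065 0 0 0; 0.108 -0.2 0.09 0 0 0'
python3 - <<'E'
from workcell import env
from h import *
s=env.snapshot("wrist"); o=env.observe(); s["o"]=o; pickle.dump(s,open("w3.pkl","wb")); print(tool(o,[.445,.297,.15]),o["joint_positions"])
cv2.imwrite("pics/w3.png",cv2.resize(s["image"][:,:,::-1],(640,480)))
E
```

```text
t: 5.0
ee_pos: [0.4467, 0.2981, 0.1754]
orientation: [-3.136, -0.148, 0.004]
contact_force: [-0.4, 0.2, 0.2]
finger_gap: 0.0369
grasp_force: 12.0
[ 0.00046505 -0.00149503  0.02267174] [-0.11816227  0.4025305  -0.71111498  1.83501412  0.30098299  1.02105808
 -2.42791716]
```

View pics/w3.png

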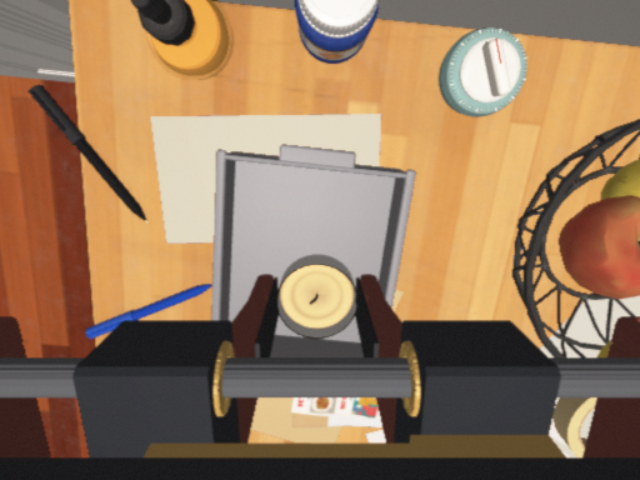

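The tea light is held level at (317,297), centred over the tote, whose far rim runs from (218,152) to (412,172). I'll lower it and release.

```bash
python3 inch.py '0 0 0.055 0 0 0; 0 0 0.105 0 0 0; 0 0 0.14 0 0 0; 0 0 0.158 0 0 0; 0 0 0.158 0 0 0'
```

```text
t: 5.68
ee_pos: [0.4463, 0.2951, 0.0196]
orientation: [3.138, 0.144, -0.001]
contact_force: [0.5, -0.2, -0.4]
finger_gap: 0.0369
grasp_force: 12.0
```

```bash
python3 inch.py '0 0 0.002 0 0 0; 0 0 0.004 0 0 0; 0 0 0.004 0 0 0'; python3 inch.py '0 0 0 0 0 0; 0 0 0 0 0 0; 0 0 0 0 0 0' 0.052; python3 inch.py '0 0 -0.05 0 0 0; 0 0 -0.11 0 0 0; -0.03 0.04 -0.15 0 0 0; -0.06 0.08 -0.19 0 0 0; -0.09 0.12 -0.22 0 0 0'
python3 - <<'E'
from workcell import env
from h import *
o=env.observe(); print(tool(o,[.36,0,.26]),tool(o,[.36,-.2,.22]),tool(o,[.3768,-.3153,.09]),o["joint_positions"])
E
```

```text
t: 6.05
ee_pos: [0.4468, 0.2955, 0.0163]
orientation: [-3.138, -0.144, -0.002]
contact_force: [0.9, -1.0, -0.5]
finger_gap: 0.0369
grasp_force: 12.0
t: 6.42
ee_pos: [0.4464, 0.2954, 0.0157]
orientation: [3.138, 0.144, 0.0]
contact_force: [-0.9, 0.3, 0.1]
finger_gap: 0.0521
grasp_force: 0.0
t: 7.05
ee_pos: [0.3671, 0.1668, 0.2367]
orientation: [-3.138, -0.145, -0.001]
contact_force: [0.3, -1.3, 0.3]
finger_gap: 0.052
grasp_force: 0.0
[-0.0223966   0.16539536 -0.02333893] [-0.04083884  0.36455385  0.01660825] [-0.0347979   0.48093933  0.14658616] [ 0.22244629  0.06487832 -0.78467993  2.03267534  0.05249792  1.06299904
 -2.0652585 ]
```

```bash
python3 inch.py '-0.01 0.06 -0.015 0 0 0.08; -0.015 0.12 -0.02 0 0 0.16; -0.022 0.18 -0.02 0 0 0.24; -0.03 0.24 -0.015 0 0 0.32; -0.035 0.3 0 0 0 0.4'
python3 - <<'E'
from workcell import env
from h import *
o=env.observe(); print(tool(o,[.3768,-.3153,.08]),o["orientation"],o["joint_positions"])
E
```

```text
t: 7.68
ee_pos: [0.3605, -0.1364, 0.2364]
orientation: [3.103, -0.486, 0.004]
contact_force: [1.9, 0.5, 0.4]
finger_gap: 0.0521
grasp_force: 0.0
[0.06980456 0.16520382 0.1566904 ] [ 3.10252825 -0.48617884  0.00429199] [ 6.26799896e-01 -3.28095146e-03 -3.85126309e-01  2.08703023e+00
 -3.13929985e-04  1.05477652e+00 -1.63984804e+00]
```

```bash
python3 inch.py '0.02 0.055 0.02 0 0 0.07; 0.04 0.105 0.05 0 0 0.14; 0.06 0.145 0.085 0 0 0.198; 0.0695 0.165 0.12 0 0 0.198; 0.0695 0.165 0.15 0 0 0.198'
python3 - <<'E'
from workcell import env
from h import *
s=env.snapshot("wrist"); o=env.observe(); print(tool(o,[.3768,-.3153,.009]),Ro.from_rotvec(o["orientation"]).as_matrix()[0])
cv2.imwrite("pics/w4.png",cv2.resize(s["image"][:,:,::-1],(640,480)))
E
```

```text
t: 8.3
ee_pos: [0.3762, -0.3143, 0.0841]
orientation: [3.04, -0.79, -0.001]
contact_force: [-0.1, 1.1, 0.3]
finger_gap: 0.0524
grasp_force: 0.0
[0.0040366  0.00186826 0.07191576] [ 0.87393613 -0.48602096 -0.00438846]
```

View pics/w4.png

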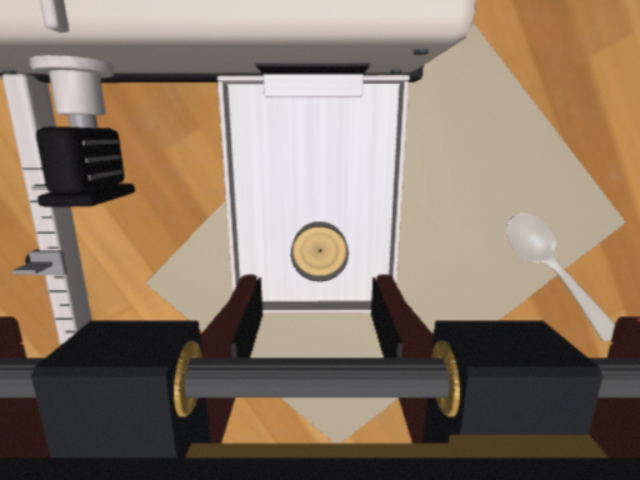

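Tea light B at (320,250) is centred between the fingers, so I descend and grip.

```bash
python3 inch.py '0.001 0.001 0.04 0 0 0; 0.002 0.001 0.06 0 0 0; 0.002 0.001 0.072 0 0 0; 0.002 0.001 0.072 0 0 0' && python3 inch.py '0 0 0 0 0 0; 0 0 0 0 0 0; 0 0 0 0 0 0; 0 0 0 0 0 0' 0.03 12 && python3 inch.py '0 0 -0.05 0 0 0; 0 0 -0.11 0 0 0; -0.01 -0.04 -0.15 0 0 0; -0.03 -0.08 -0.19 0 0 0; -0.05 -0.12 -0.22 0 0 0';  python3 - <<'E'
from workcell import env
from h import *
o=env.observe(); print(tool(o,[.36,0,.27]),tool(o,[.365,.297,.17]),o["joint_positions"])
E
```

```text
t: 8.85
ee_pos: [0.3778, -0.3142, 0.0136]
orientation: [-3.041, 0.786, 0.001]
contact_force: [-0.1, -0.7, -0.2]
finger_gap: 0.052
grasp_force: 0.0
t: 9.35
ee_pos: [0.3784, -0.3149, 0.0145]
orientation: [3.041, -0.787, 0.002]
contact_force: [-1.1, 0.2, 7.1]
finger_gap: 0.0359
grasp_force: 12.0
t: 9.98
ee_pos: [0.3925, -0.184, 0.2356]
orientation: [3.041, -0.787, 0.003]
contact_force: [-0.0, -0.2, 0.4]
finger_gap: 0.0359
grasp_force: 12.0
[-0.11757776 -0.145129   -0.03469025] [-0.2574477  -0.40729391  0.06500908] [ 0.62905442  0.08548217 -0.31998092  1.99880442  0.03134831  1.05994575
 -1.78228655]
```

```bash
python3 inch.py '-0.037 -0.047 -0.02 0 0 -0.12; -0.074 -0.094 -0.035 0 0 -0.24; -0.111 -0.142 -0.035 0 0 -0.36; -0.145 -0.19 -0.035 0 0 -0.48; -0.175 -0.24 -0.035 0 0 -0.6'
python3 - <<'E'
from workcell import env
from h import *
o=env.observe(); print(tool(o,[.365,.297,.17]),o["ee_pos"],o["joint_positions"])
E
```

```text
t: 10.6
ee_pos: [0.3549, 0.1111, 0.269]
orientation: [3.137, 0.153, 0.002]
contact_force: [2.2, -0.3, -0.7]
finger_gap: 0.0358
grasp_force: 12.0
[ 0.02801894 -0.18419017  0.09886553] [0.35486447 0.11105739 0.26903581] [ 0.3040856  -0.05388869 -0.69003773  2.04435415 -0.03610158  1.13797189
 -1.84354856]
```

```bash
python3 inch.py '0.01 -0.06 0 0 0 0; 0.018 -0.12 0 0 0 0; 0.025 -0.17 0.025 0 0 0; 0.028 -0.184 0.075 0 0 0; 0.028 -0.184 0.12 0 0 0'
python3 - <<'E'
from workcell import env
from h import *
o=env.observe(); print(tool(o,[.365,.297,.016]),o["joint_positions"])
E
```

```text
t: 11.22
ee_pos: [0.3657, 0.2967, 0.1471]
orientation: [-3.137, -0.151, 0.001]
contact_force: [0.8, -0.6, -0.6]
finger_gap: 0.0359
grasp_force: 12.0
[-0.00061997 -0.00022451  0.13114648] [-0.0829325   0.35579079 -0.84382934  2.00371709  0.33148902  0.92238782
 -2.57412662]
```

```bash
python3 inch.py '0 0 0.055 0 0 0; 0 0 0.1 0 0 0; 0 0 0.122 0 0 0; 0 0 0.13 0 0 0; 0 0 0.13 0 0 0' && python3 inch.py '0 0 0 0 0 0; 0 0 0 0 0 0; 0 0 0 0 0 0' 0.052 && python3 inch.py '0 0 -0.05 0 0 0; 0 0 -0.11 0 0 0; 0 0 -0.15 0 0 0; 0 0.05 -0.18 0 0 0; 0 0.1 -0.21 0 0 0';  python3 - <<'E'
from workcell import env
from h import *
s=env.snapshot("wrist"); o=env.observe()
cv2.imwrite("pics/w5.png",cv2.resize(s["image"][:,:,::-1],(640,480)))
print(tool(o,[.36,-.1,.25]),o["joint_positions"])
E
```

```text
t: 11.85
ee_pos: [0.3663, 0.2954, 0.0189]
orientation: [3.138, 0.148, 0.0]
contact_force: [-0.5, 0.6, 0.3]
finger_gap: 0.0357
grasp_force: 12.0
t: 12.22
ee_pos: [0.3667, 0.2954, 0.0192]
orientation: [-3.138, -0.147, -0.002]
contact_force: [-0.0, -0.7, 0.0]
finger_gap: 0.0518
grasp_force: 0.0
t: 12.85
ee_pos: [0.3755, 0.1949, 0.2297]
orientation: [-3.138, -0.15, -0.001]
contact_force: [1.8, -0.6, -0.3]
finger_gap: 0.0518
grasp_force: 0.0
[-0.04316577  0.28594062 -0.01702281] [ 0.25401957  0.12968131 -0.88857299  1.99926772  0.12024815  1.06248214
 -2.17126114]
```

View pics/w5.png

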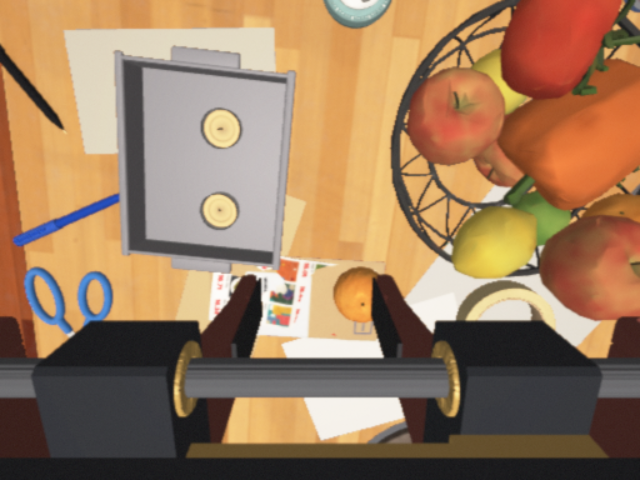

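Both tea lights lie flat in the tote, at (221,128) and (220,210). Next is the rod: I compute the grip, pointer and mark in the press frame.

```bash
python3 inch.py '-0.01 0.06 -0.01 0 0 0.08; -0.018 0.12 -0.017 0 0 0.16; -0.025 0.18 -0.017 0 0 0.24; -0.035 0.235 -0.01 0 0 0.32; -0.042 0.286 0 0 0 0.4'
python3 - <<'E'
from workcell import env
from h import *
s=pickle.load(open("w1.pkl","rb"));o=env.observe()
th=-.5094;x=np.array([np.cos(th),np.sin(th),0]);y=np.array([-x[1],x[0],0]);O=np.array([.5022,-.3116,0])
for n,u,v,z in [("gripback",192.2,97,.077),("lipin",192.2,124.7,.077),("lipout",192.2,130,.077),("ptr",159.3,123.7,.031),("mark",154.8,161.8,.031),("marklo",154.8,158,.022),("markhi",154.8,164,.040)]:
    p=ray(s,u,v,z); d=p-O; print(n,p.round(4),"press",(d@x).round(4),(d@y).round(4))
g=O-.048*x+.054*y; print("grip",g,tool(o,[g[0],g[1],.2]),tool(o,[g[0],g[1],.045]),o["orientation"],o["joint_positions"])
E
```

```text
t: 13.52
ee_pos: [0.3603, -0.0949, 0.229]
orientation: [3.103, -0.484, 0.003]
contact_force: [1.4, -0.1, -0.3]
finger_gap: 0.052
grasp_force: 0.0
gripback [ 0.5013 -0.25    0.077 ] press -0.0308 0.0533
lipin [ 0.4758 -0.2354  0.077 ] press -0.0602 0.0537
lipout [ 0.4708 -0.2325  0.077 ] press -0.066 0.0537
ptr [ 0.4973 -0.1894  0.031 ] press -0.0639 0.1043
mark [ 0.4583 -0.1585  0.031 ] press -0.1129 0.1123
marklo [ 0.4626 -0.1578  0.022 ] press -0.1096 0.115
markhi [ 0.456  -0.1604  0.04  ] press -0.114 0.1094
grip [ 0.4866275  -0.24104862  0.        ] [0.16477157 0.1006297  0.02942674] [0.16446154 0.10048017 0.18442636] [ 3.10275175e+00 -4.84357318e-01  2.86942554e-03] [ 0.69064623 -0.01149022 -0.54792879  2.11272826 -0.0054619   1.03686709
 -1.73499134]
```

```bash
python3 inch.py '0.05 0.03 0 0 0 0.1; 0.1 0.06 0.01 0 0 0.2; 0.15 0.09 0.02 0 0 0.2; 0.1665 0.1 0.05 0 0 0.2; 0.1665 0.1 0.09 0 0 0.2' 0.05
python3 - <<'E'
from workcell import env
from h import *
s=env.snapshot("wrist");o=env.observe(); s["o"]=o; pickle.dump(s,open("w6.pkl","wb"))
th=-.5094;x=np.array([np.cos(th),np.sin(th),0]);y=np.array([-x[1],x[0],0]);O=np.array([.5022,-.3116,0])
g=O-.046*x+.0545*y; print(tool(o,[g[0],g[1],.042]),Ro.from_rotvec(o["orientation"]).as_matrix()[0])
cv2.imwrite("pics/w6.png",cv2.resize(s["image"][:,:,::-1],(800,600),interpolation=cv2.INTER_CUBIC))
E
```

```text
t: 14.15
ee_pos: [0.4907, -0.2399, 0.1378]
orientation: [3.041, -0.789, 0.003]
contact_force: [-0.5, 0.8, -1.6]
finger_gap: 0.0499
grasp_force: 0.0
[0.0037966  0.00241299 0.09046497] [ 0.87413337 -0.48565251 -0.00569922]
```

View pics/w6.png

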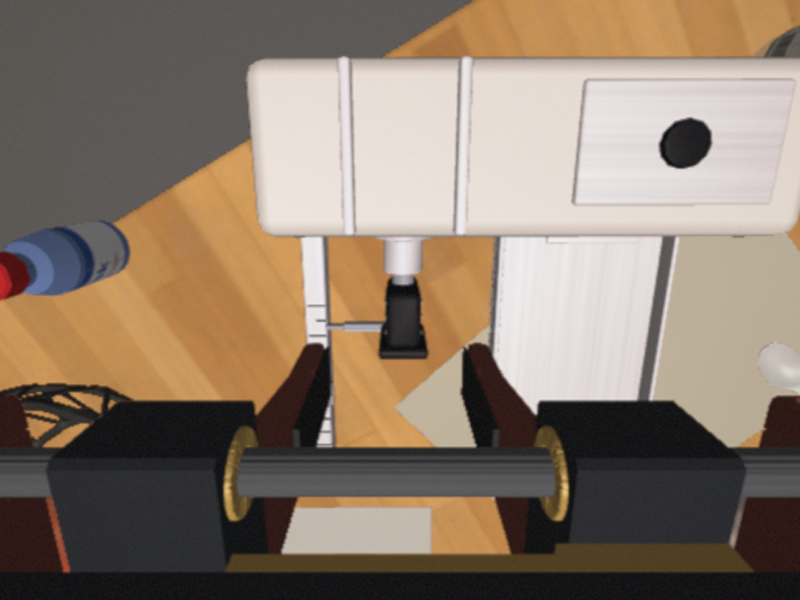

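The grip at (403,315) is centred between the fingers, with its lip at v≈345–357 and the pointer tip near (317,326). I check its position against this view, then descend.

```bash
python3 - <<'E'
from h import *
s=pickle.load(open("w6.pkl","rb"));o=s["o"]
th=-.5094;x=np.array([np.cos(th),np.sin(th),0]);y=np.array([-x[1],x[0],0]);O=np.array([.5022,-.3116,0])
for n,u,v,z in [("back",404,280,.077),("lipin",403,346,.077),("lipout",403,357,.077),("ptr",317,326,.031)]:
    p=ray(s,u*.64,v*.64,z);d=p-O;print(n,(d@x).round(4),(d@y).round(4),tool(o,p).round(4))
E
python3 inch.py '0.001 0.001 0.03 0 0 0; 0.002 0.002 0.055 0 0 0; 0.002 0.002 0.055 0 0 0'
```

```text
back -0.024 0.0542 [0.0255 0.0028 0.0553]
lipin -0.0589 0.0545 [-0.0093  0.0024  0.0555]
lipout -0.065 0.0544 [-0.0154  0.0024  0.0556]
ptr -0.0642 0.1065 [-0.0142 -0.0496  0.1016]
t: 14.58
ee_pos: [0.489, -0.2405, 0.0828]
orientation: [-3.041, 0.786, 0.005]
contact_force: [0.5, 0.6, 0.5]
finger_gap: 0.05
grasp_force: 0.0
```

```bash
python3 inch.py '0 -0.0005 0.025 0 0 0; 0 -0.0005 0.041 0 0 0; 0 -0.0005 0.041 0 0 0' && python3 inch.py '0 0 0 0 0 0; 0 0 0 0 0 0; 0 0 0 0 0 0; 0 0 0 0 0 0; 0 0 0 0 0 0' 0.005 40
```

```text
t: 14.95
ee_pos: [0.4899, -0.2405, 0.0425]
orientation: [-3.041, 0.786, 0.002]
contact_force: [0.6, 0.2, 0.3]
finger_gap: 0.0501
grasp_force: 0.0
t: 15.58
ee_pos: [0.4892, -0.2433, 0.0432]
orientation: [3.038, -0.789, -0.001]
contact_force: [-3.7, -7.0, 4.0]
finger_gap: 0.018
grasp_force: 40.0
```

```bash
python3 inch.py '-0.008 0 0 0 0 0; -0.018 0 0 0 0 0; -0.028 0 0 0 0 0; -0.036 0 0 0 0 0; -0.04 0 0 0 0 0' && python3 inch.py '0 0 0 0 0 0; 0 0 0 0 0 0';  python3 - <<'E'
from workcell import env
from h import *
ss=[env.snapshot("wrist") for _ in range(3)];s=ss[0];o=env.observe(); s["o"]=o; s["image"]=np.mean([a["image"] for a in ss],0).astype(np.uint8); pickle.dump(s,open("w7.pkl","wb"))
t=env.snapshot("top"); t["o"]=o; pickle.dump(t,open("t7.pkl","wb"))
c=env.snapshot("scene"); pickle.dump(c,open("s7.pkl","wb"))
p=o["ee_pos"]-np.array([.4892,-.2433,.0432]); print(p, np.hypot(*p[:2]))
# montage: wrist + crop around predicted pointer/mark for each camera
th=-.5094;x=np.array([np.cos(th),np.sin(th),0]);y=np.array([-x[1],x[0],0]);O=np.array([.5022,-.3116,0])
M=O-.108*x+.107*y+[0,0,.031]
tiles=[]
for a,r in ((s,(60,45)),(t,(24,18)),(c,(24,18))):
    u,v=proj(a,M); print(u,v)
    pt=np.array([[1,0,u-r[0]],[0,1,v-r[1]]],float)
    im=cv2.getRectSubPix(a["image"],(2*r[0],2*r[1]),(float(np.clip(u,0,511)),float(np.clip(v,0,383))))
    tiles.append(cv2.resize(im,(400,300),interpolation=cv2.INTER_CUBIC))
tiles.append(cv2.resize(s["image"],(400,300)))
cv2.imwrite("pics/m7.png",np.vstack([np.hstack(tiles[:2]),np.hstack(tiles[2:])])[:,:,::-1])
E
```

```text
t: 16.2
ee_pos: [0.4553, -0.2244, 0.0432]
orientation: [3.038, -0.789, 0.004]
contact_force: [0.8, -9.8, -3.3]
finger_gap: 0.018
grasp_force: 40.0
t: 16.45
ee_pos: [0.4556, -0.2246, 0.0432]
orientation: [3.038, -0.789, 0.004]
contact_force: [2.3, -10.1, -2.2]
finger_gap: 0.0177
grasp_force: 40.0
[-3.35779255e-02  1.86426757e-02 -2.12817808e-05] 0.038406072920366685
172.86438227535672 264.6125843867768
281.96615613679904 202.98493771131092
271.4399502616982 198.97035613408593
```

View pics/m7.png

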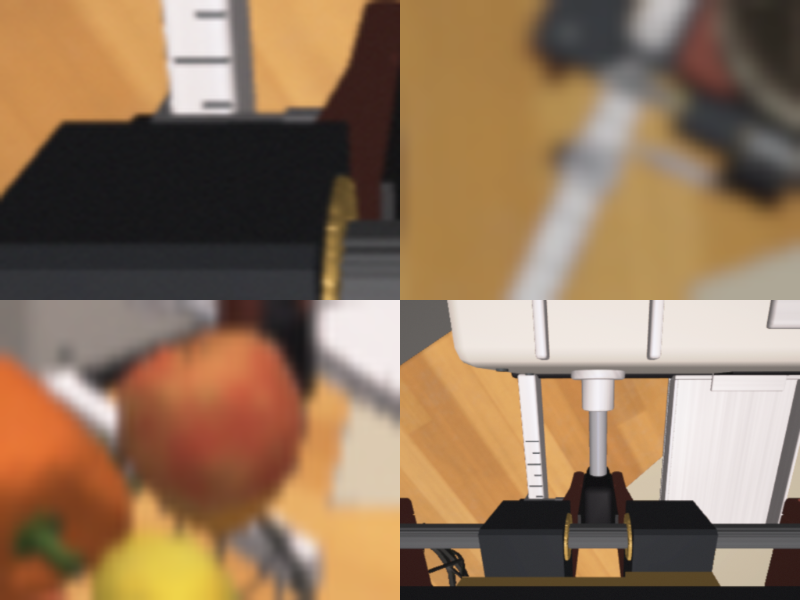

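The montage shows the pointer short of the saddle by roughly 10 mm (top tile: tip (640,150), saddle (583,157)). The wrist view of the mark is blocked by the gripper. I'll refine the mark numerically from the earlier clear pictures.

Run:
```python
from h import *
s=pickle.load(open("w1.pkl","rb"))
th=-.5094;x=np.array([np.cos(th),np.sin(th),0]);y=np.array([-x[1],x[0],0]);O=np.array([.5022,-.3116,0])
W=lambda a,b,z:O+a*x+b*y+[0,0,z]
g=cv2.cvtColor(s["image"],cv2.COLOR_RGB2GRAY)
print("w1 rows152-171, cols 144-168");print(g[152:172,144:169])
print("ptr rows 118-130, cols 154-176");print(g[118:131,154:176:2])
for a in (-.110,-.113):
  for b in (.103,.117):
    print(a,b,[proj(s,W(a-q,b-.002,z)).round(1).tolist() for q,z in ((0,.02),(0,.031),(0,.04),(.003,.04))])
# w4 camera from tool pose
im=cv2.resize(cv2.cvtColor(cv2.imread("pics/w4.png"),cv2.COLOR_BGR2GRAY),(512,384),interpolation=cv2.INTER_AREA)
R1=Ro.from_rotvec(s["o"]["orientation"]).as_matrix(); A=s["R"]@R1; c=R1.T@(-s["R"].T@s["t"]-s["o"]["ee_pos"])
R4=Ro.from_rotvec([3.04,-.79,-.001]).as_matrix(); f={"mtx":s["mtx"],"R":A@R4.T}; f["t"]=-f["R"]@(np.array([.3762,-.3143,.0841])+R4@c)
print("w4 rows 196-224 cols 8-56 step2");print(im[196:225,8:56:2])
for a in (-.110,-.113):
  for b in (.103,.117):
    print(a,b,[proj(f,W(a-q,b-.002,z)).round(1).tolist() for q,z in ((0,.02),(0,.031),(0,.04),(.003,.04))])
```

```text
w1 rows152-171, cols 144-168
[[149 149 152 158 164 168 170 164 163 166 184 218 232 235 234 235 236 238
  240 234 191 125 102 104 134]
 [149 149 151 154 161 165 167 170 166 162 174 210 232 235 233 233 233 233
  235 228 187 127 101 104 128]
 [150 150 150 153 158 164 166 166 161 145 142 192 227 231 229 216 179 160
  161 154 140 122 103 101 126]
 [148 149 148 149 151 158 160 154 133 114 111 138 169 179 179 169 152 161
  178 178 156 123 100 101 128]
 [149 147 146 147 137 127 132 151 162 160 160 162 165 168 169 166 164 169
  173 173 162 137 106  97 127]
 [147 147 147 137 104  72  76 132 169 174 173 173 174 175 176 174 178 177
  178 178 175 160 122  98 127]
 [145 147 146 131  91  44  50 123 163 170 170 169 171 172 174 175 176 177
  178 178 177 163 125  99 126]
 [147 146 145 125  79  44  51 118 159 167 165 168 169 170 172 173 173 175
  177 177 176 162 127  97 120]
 [148 147 145 125  78  46  52  90 119 131 134 132 142 149 151 149 154 163
  175 179 178 169 133  94 116]
 [145 147 146 124  79  54  61  73  83  88  90  87  92  97  98  99 101 124
  159 179 181 172 135  96 116]
 [147 146 146 130 104
[... 4538 characters left out ...]
]
 [135 136 135 134 134 135 136 137 137 136 135 135 134 138 173 206 206 186
  130 125 126 131 142  97]
 [135 135 135 134 134 133 136 137 137 136 136 134 134 135 169 207 209 194
  148 144 145 147 151  99]
 [134 134 135 135 133 132 135 137 136 137 136 135 133 135 163 206 210 203
  189 188 190 185 160 101]
 [135 135 136 135 135 132 133 136 137 136 136 136 134 135 155 204 209 206
  205 206 208 201 167 107]]
-0.11 0.103 [[49.8, 204.7], [40.3, 209.3], [31.9, 213.3], [32.7, 217.2]]
-0.11 0.117 [[32.4, 204.7], [22.1, 209.2], [12.9, 213.3], [13.8, 217.1]]
-0.113 0.103 [[50.5, 208.2], [41.1, 213.0], [32.7, 217.2], [33.5, 220.9]]
-0.113 0.117 [[33.1, 208.2], [22.9, 212.9], [13.8, 217.1], [14.7, 220.9]]
```

Run:
```python
from h import *
s=pickle.load(open("w7.pkl","rb"));o=s["o"]
th=-.5094;x=np.array([np.cos(th),np.sin(th),0]);y=np.array([-x[1],x[0],0]);O=np.array([.5022,-.3116,0])
W=lambda a,b,z:O+a*x+b*y+[0,0,z]
g=cv2.cvtColor(s["image"],cv2.COLOR_RGB2GRAY)
print(g[246:264,150:214:4])
for a in (-.100,-.102,-.104): print(a,[proj(s,W(a,b,.031)).round(1).tolist() for b in (.08,.10)])
print("mark top -.1118",proj(s,W(-.1118,.11,.04)))
# grip back end: column profile along rod axis at z .077 
u0,_=proj(s,W(-.07,.0545,.077)); print(u0); print([(v,int(g[v,int(u0)-3:int(u0)+4].mean())) for v in range(210,262,2)])
for a in (-.060,-.064,-.068): print(a,proj(s,W(a,.0545,.077)).round(1))
```

```text
[[155 165 173 167 233 232 234 237 211 103 162 172 177 183 178 172]
 [155 163 171 165 232 233 234 237 214 102 163 173 176 184 179 173]
 [154 160 170 157 232 233 234 236 216 102 156 174 172 185 180 174]
 [154 159 167 140 231 233 231 232 215 103 155 173 171 183 181 173]
 [154 157 164 112 230 233 193 174 182 104 155 175 171 183 182 162]
 [154 155 163  87 230 233 157 118 138 103 155 174 171 175 177 140]
 [154 155 160  74 228 233 174 158 162 102 153 172 160 111 113  83]
 [154 149 150  73 221 228 218 218 191  94 132 151 132  76  76  46]
 [153  96  83  73 140 145 143 140 124  82  93 101  93  75  77  40]
 [149  44  43  71  82  80  82  78  77  72  74  76  85  95  94  37]
 [ 91  26  39  55  56  57  56  54  48  48  48  47  60  69  69  30]
 [ 41  22  27  33  34  33  32  33  27  28  29  27  34  37  37  23]
 [ 23  21  25  26  23  26  25  24  25  24  25  25  24  24  24  25]
 [ 25  23  24  24  23  23  24  22  23  25  23  23  22  23  24  23]
 [ 23  24  22  24  24  25  21  23  24  24  23  24  26  23  23  24]
 [ 24  25  23  25  23  24  25  22  24  24  22  22  24  24  24  24]
 [ 24  24  25  25  24  25  24  24  26  23  23  24  22  22  21  22]
 [ 22  24  23  23  22  24  24  23  24  25  24  25  22  24  24  24]]
-0.1 [[213.7, 253.6], [182.8, 253.6]]
-0.102 [[213.8, 256.4], [183.0, 256.3]]
-0.104 [[213.9, 259.1], [183.2, 259.1]]
mark top -.1118 [164.80817381 277.32253455]
253.30290176402093
[(210, 183), (212, 183), (214, 183), (216, 183), (218, 183), (220, 183), (222, 183), (224, 177), (226, 55), (228, 16), (230, 17), (232, 16), (234, 16), (236, 16), (238, 18), (240, 24), (242, 29), (244, 36), (246, 42), (248, 47), (250, 48), (252, 47), (254, 47), (256, 47), (258, 47), (260, 47)]
-0.06 [253.3 222.5]
-0.064 [253.3 230.5]
-0.068 [253.3 238.4]
```

```bash
python3 inch.py '-0.003 0 0 0 0 0; -0.006 0 0 0 0 0; -0.009 0 0 0 0 0; -0.0102 0 0 0 0 0; -0.0102 0 0 0 0 0' && python3 inch.py '0 0 0 0 0 0; 0 0 0 0 0 0; 0 0 0 0 0 0; 0 0 0 0 0 0; 0 0 0 0 0 0';  python3 - <<'E'
from workcell import env
from h import *
th=-.5094;x=np.array([np.cos(th),np.sin(th),0]);y=np.array([-x[1],x[0],0]);O=np.array([.5022,-.3116,0])
W=lambda a,b,z:O+a*x+b*y+[0,0,z]
ss=[env.snapshot("wrist") for _ in range(3)];s=ss[0];s["image"]=np.mean([a["image"] for a in ss],0).astype(np.uint8)
o=env.observe(); p=o["ee_pos"]-np.array([.4892,-.2433,.0432]); print("moved",-p@x,p@y)
# grip's back edge along the rod (z .077): at rest (w6) and now
for n,f in (("w6",pickle.load(open("w6.pkl","rb"))),("w7",pickle.load(open("w7.pkl","rb"))),("now",s)):
    g=cv2.cvtColor(f["image"],cv2.COLOR_RGB2GRAY); u=int(proj(f,W(-.05,.0545,.077))[0])
    pr=g[150:280,u-3:u+4].mean(1); v=[i for i in range(len(pr)) if pr[i]<110][0]; v=150+v-1+(pr[v-1]-110)/(pr[v-1]-pr[v])
    print(n,v,((ray(f,u,v,.077)-O)@x).round(4))
t=env.snapshot("top"); pickle.dump(t,open("t8.pkl","wb"))
g=cv2.cvtColor(t["image"],cv2.COLOR_RGB2GRAY); M=W(-.1118,.11,.031)
# top view resampled in the press frame at z=31 mm: rows = press x -.085..-.130 (2.5 mm), cols = press y .075..0.125 (5 mm)
print("top: cols y",np.arange(75,126,5))
for a in np.arange(-.085,-.131,-.0025):
    uv=np.array([proj(t,W(a,b,.031)) for b in np.arange(.075,.126,.005)],np.float32)
    print(round(a*1e3,1),cv2.remap(g,uv[None,:,0],uv[None,:,1],cv2.INTER_LINEAR)[0])
E
```

```text
t: 17.32
ee_pos: [0.4468, -0.2197, 0.0432]
orientation: [3.038, -0.789, 0.004]
contact_force: [1.7, -10.7, -4.2]
finger_gap: 0.0176
grasp_force: 40.0
t: 17.95
ee_pos: [0.4469, -0.2198, 0.0432]
orientation: [3.038, -0.789, 0.004]
contact_force: [2.1, -11.1, -2.7]
finger_gap: 0.0179
grasp_force: 40.0
moved 0.048441962775180904 -0.00011323502234779695
w6 181.64814814814815 -0.026
w7 225.17136659436008 -0.0613
now 225.19017094017093 -0.0713
top: cols y [ 75  80  85  90  95 100 105 110 115 120 125]
-85.0 [ 53  53  64  86  98 108 109 102  75  59  60]
-87.5 [ 55  56  73  98 109 120 119 111  90  67  59]
-90.0 [ 59  59  77 106 116 123 122 118 105  77  60]
-92.5 [ 59  60  77 108 120 130 134 125 116  89  67]
-95.0 [ 56  59  76 110 128 143 155 146 128 105  89]
-97.5 [ 55  58  77 115 138 160 178 167 145 123 112]
-100.0 [ 63  67  90 125 147 169 189 183 156 137 129]
-102.5 [ 91  93 108 135 150 169 187 186 160 143 139]
-105.0 [118 121 127 142 152 162 178 175 155 143 142]
-107.5 [138 138 140 145 152 158 165 163 149 138 141]
-110.0 [147 146 146 146 151 156 156 151 138 126 137]
-112.5 [149 146 146 146 148 154 150 140 128 113 131]
-115.0 [148 145 146 147 148 154 148 140 124 102 126]
-117.5 [148 146 147 149 149 155 154 148 129 102 125]
-120.0 [149 147 149 150 148 156 161 158 138 115 127]
-122.5 [149 148 151 151 149 158 169 170 146 126 131]
-125.0 [149 149 152 150 149 162 178 178 154 135 134]
-127.5 [148 150 151 149 150 167 188 184 158 138 134]
-130.0 [148 150 150 148 151 170 190 189 159 139 134]
```

Run:
```python
from workcell import env
from h import *
th=-.5094;x=np.array([np.cos(th),np.sin(th),0]);y=np.array([-x[1],x[0],0]);O=np.array([.5022,-.3116,0])
W=lambda a,b,z:O+a*x+b*y+[0,0,z]
def prof(n,f,a0,a1,bs,z=.031):
    im=f["image"].astype(np.float32); sat=(im[:,:,0]-im[:,:,2]).astype(np.float32)
    print(n)
    for a in np.arange(a0,a1,-.001):
        uv=np.array([proj(f,W(a,b,z)) for b in bs],np.float32)
        print(round(a*1e3,1),cv2.remap(sat,uv[None,:,0],uv[None,:,1],cv2.INTER_LINEAR)[0].astype(int))
P=lambda n:pickle.load(open(n,"rb"))
B=(.076,.080,.084,.088)
prof("w1",P("w1.pkl"),-.056,-.073,B)
prof("w6",P("w6.pkl"),-.056,-.073,B)
prof("w7",P("w7.pkl"),-.092,-.104,B)
prof("top8",P("t8.pkl"),-.098,-.126,(.080,.085,.09,.095,.1))
```

```text
w1
-56.0 [117 116 121 120]
-57.0 [117 115 120 120]
-58.0 [117 115 120 120]
-59.0 [118 115 120 120]
-60.0 [114 110 117 114]
-61.0 [ 85  86 102  93]
-62.0 [38 27 39 36]
-63.0 [3 3 9 9]
-64.0 [ 0 -1  0  1]
-65.0 [0 0 0 2]
-66.0 [ 1 17 12  9]
-67.0 [ 4 60 59 73]
-68.0 [  5 102 100 107]
-69.0 [ 17 114 117 120]
-70.0 [ 44 118 121 122]
-71.0 [ 77 119 121 122]
-72.0 [105 118 122 122]
w6
-56.0 [110 108 102 112]
-57.0 [110 108 102 114]
-58.0 [109 108 104 115]
-59.0 [107 105 104 114]
-60.0 [82 83 83 92]
-61.0 [40 39 40 47]
-62.0 [ 8  7  9 10]
-63.0 [-5 -5 -5 -5]
-64.0 [-7 -8 -8 -9]
-65.0 [-5 -5 -4 -5]
-66.0 [2 1 2 2]
-67.0 [40 39 41 42]
-68.0 [88 88 95 95]
-69.0 [108 108 114 115]
-70.0 [109 111 116 116]
-71.0 [109 113 117 116]
-72.0 [108 113 117 116]
w7
-92.0 [ 29 118 121 121]
-93.0 [ 29 112 119 122]
-94.0 [ 28  96 119 123]
-95.0 [ 28  68 119 122]
-96.0 [ 29  39 119 121]
-97.0 [ 30  30 120 120]
-98.0 [ 29  29 117 118]
-99.0 [28 28 43 43]
-100.0 [29 28  4  3]
-101.0 [30 28  7  1]
-102.0 [28  8  3  0]
-103.0 [28 -1  0 -1]
top8
-98.0 [ 7 28 61 62 24]
-99.0 [12 38 67 69 26]
-100.0 [25 45 74 71 27]
-101.0 [36 53 79 73 27]
-102.0 [47 60 81 75 28]
-103.0 [54 65 83 76 28]
-104.0 [55 68 82 75 27]
-105.0 [56 69 80 72 26]
-106.0 [55 63 77 67 21]
-107.0 [48 56 74 60 18]
-108.0 [40 49 66 54 14]
-109.0 [32 41 59 48 11]
-110.0 [27 34 51 43  9]
-111.0 [24 27 48 41  7]
-112.0 [23 25 48 40  6]
-113.0 [25 31 50 40  6]
-114.0 [34 38 54 43  6]
-115.0 [46 46 62 47  5]
-116.0 [56 56 70 50  7]
-117.0 [66 66 76 54 10]
-118.0 [75 75 81 59 12]
-119.0 [83 82 85 63 14]
-120.0 [88 86 88 67 17]
-121.0 [90 90 91 70 20]
-122.0 [92 93 92 73 22]
-123.0 [94 94 93 76 24]
-124.0 [95 95 93 77 27]
-125.0 [95 95 94 79 30]
```

The pointer is at −112.5 ± 1 mm and the blade's inner side at −112 ± 1 mm in the press frame. The grip moves rigidly with the fingers and everything is still, so I hand in.

```bash
python3 -c "
from workcell import env
print(env.sign_off())"
```

```text
the job is handed in; nothing more can be done
None
```

Job handed in: both tea lights lie flat, wick up, in the tote, and the arm is still gripping the rod at 40 N, pulled out 48 mm. By my measurements the pointer is within about 1 mm of the length mark, but sign-off returned no verdict.

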